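Lock the stop post

ROBOT

A 6-joint arm with a two-finger parallel gripper is mounted at the origin on the work surface. World frame = base frame: x ahead of the robot, y to its left, z up, the work surface at z = 0. Lengths are in m, angles in rad, forces in N, time in s.
With the tool pointing down it reaches from about 0.375 to 0.9 m from the base axis. Payload 3.1 kg.
Tool frame: the origin (TCP) lies on the centre line of the jaws, within the pads' length; the fingertips stand 19 mm ahead of it and the grasp point (between the pads) is the TCP; z points along the fingers, y is the line along which they close (so a half turn about z gives the same grasp; the last joint's range is limited). The gripper opens to 85 mm and grips with 20 to 120 N. Pads are 22 mm wide; open, the fingers measure 114 mm over their backs; the gripper's body (76 mm by 85 mm) begins 54 mm behind the grasp point. The pads swing forward as they close: fully open they stand 13 mm farther back than shut.
Start: joints at [-1.437, 0.527, 1.433, -0, 1.181, -0.178], TCP at [0.192, -0.595, 0.25] pointing down, gripper open.
Joint ranges: [-3.08, 3.08], [-0.75, 2.2], [0.22, 2.44], [-1.43, 4.57], [0, 2.65], [-2.85, 2.85]. Speed limits (rad/s): [2.79, 2.79, 3.14, 3.14, 3.14, 3.14].

INTERFACE

Orientations are given as a unit quaternion [x, y, z, w].
In Python, from station import manip gives the robot as it stands.
- The arm moves only by the tool servo_tool, never from a script. Its argument "rows" is a list that holds one entry, the list of rows, each a list of 7 numbers: the turn, a rotation vector about the tool's x, y, z in degrees, then the shift along the tool's x, y, z in m, then the gripper command: -1 is shut, 1 is fully open, values between are in proportion. In form: [[[wx, wy, wz, tx, ty, tz, jaw], ...]]. A call has 1 to 8 rows; each row shifts and turns the commanded pose from where the row before left it, along the tool's axes as they then stand; what a row does not reach is not made up. A row lasts 1/12 s, in which the tool goes at most 41.7 mm and 7.16 degrees, less where a joint would pass 70% of its speed; a pose out of reach is approached as far as the arm can. A call is refused whole if a number of a shift passes 0.0417 or a number of a turn 7.16, either way. A call with a gripper value outside its range is refused whole. The fingers move at their own pace and stop on an object; "squeeze" is the grip in N (left out, the last holds). Time passes only in rows, so rows that do not move let the fingers close. It gives the time, the measured TCP pose, the force, the opening and the grip force at its end, in the units of the state.
- manip.sense(): the state, without advancing time (a new reading comes with each control period).
- manip.snapshot(name): name is "scene" or "top" or "wrist"; returns the picture (384x512x3 uint8, blue, green, red); there is no depth.
- manip.camera_info(name): a dict with "K" (3x3 intrinsics, pixels), "camera_from_world" (4x4, takes a point from world to camera coordinates). Camera axes: x right, y down, z forward; pixel columns grow to the right and rows downward; lengths in m; the calibration is good to about 2 mm. A picture is of the moment at which its call begins: read the wrist's pose just before it. camera_info takes no time and is no camera call; for the wrist camera it gives the pose at the moment of the call.
- manip.sign_off(): hands the job in; it is judged then, once.
The state is a dict: "t": time; "q": joint angles; "qd": joint speeds; "tau": joint torques, N m; "tcp_pos": TCP position; "tool_rot": TCP orientation; "force": force on the tool from outside, world axes, zero at the start; "ft_torque": the same for the moment, N m; "finger_gap": opening from 0.0 (shut) to 1.0 (fully open); "gripper_force": force on a finger pad.
Only numpy, scipy, OpenCV 4.12 (cv2) and the standard library are available. Lean on these libraries where they do the work, as an engineer would, in place of code of your own. Each camera call takes 0.05 s, during which the arm holds its last target. There are 200 camera calls.

TASK

Two screwed stop posts stand on the bench. On one of them the upper nut still hangs clear of the lower, height-setting nut: run that upper nut down the screw (clockwise from above) onto the lower nut and tighten it against it to about 0.6 N m, so that it locks, without the lower nut being turned. Let go of it, and do not push the other things on the bench about.

Things in the scene. Friction and masses are not known exactly. Their poses are not given: they have to be found in the camera images.
- post: the stop post to be locked, fixed to the bench: an aluminium block 80 x 80 x 22 mm, on it a steel sleeve 34 mm across up to z = 40 mm, and an upright steel screw 20 mm across whose end is at z = 105 mm. Origin: centre of the block's underside, on the screw's axis; z up. The lower nut sits at z = 40 to 56 mm, the upper nut with its washer above it, with a gap of about 4.5 to 8 mm
- lock_nut: the upper nut: steel hexagon, 30 mm across flats, 34.6 mm across corners, 18 mm tall, with a captive washer under it. Origin: centre of its underside (on the washer), on the screw's axis; z up, x through a corner, y square to a pair of flats (the flats repeat every 60 degrees). The frame turns with the nut. Right-hand thread, 6 mm per turn (0.95 mm per rad): clockwise from above lowers it
- nut_washer: the captive round washer under the upper nut, 37 mm across, 2 mm thick and slightly dished, by an amount that differs each time: when it bears, its rim may still stand up to 1.2 mm off the lower nut. It runs down with the nut and turns with it, its x axis along the nut's, until it bears on the lower nut and stops; then the nut turns on over it only stiffly, and stays where it is left
- washer_foot (a point): centre of the washer's underside, at its rim's height. The nut runs freely at about 0.06 N m; once the washer bears, the torque jumps to about 0.4 N m and climbs by 1.4 N m per rad of nut over washer. At 0.6 N m it is locked; under about 0.5 it is not; over about 0.75 the lower nut is dragged round
- set_nut: the lower nut: the same hexagon, 30 mm across flats, 16 mm tall. Origin: centre of its underside at z = 40 mm, on the screw's axis; z up, x through a corner. It is held by friction only and must not be turned
- set_nut_top (a point): centre of the lower nut's top face, z = 56 mm, on which the washer of the upper nut must end bearing
- set_nut_corner (a point): a corner of the lower nut at mid height, 17 mm from the screw's axis; it moves if the lower nut turns
- post_done: the other, identical post, whose two nuts already sit tight against each other with no gap; origin under the centre of its block. It needs nothing
- multimeter: bystander: orange hand-held multimeter lying on its back, 150 x 75 x 31 mm; origin at the centre of its underside
- wrench: bystander: steel open-ended wrench lying flat
- screwdriver: bystander: screwdriver lying flat
- weight: bystander: brass cylinder weight, 32 mm across, 30 mm tall, standing; origin under its centre
- spare_nut: bystander: spare hexagon nut lying on the bench, 30 mm across flats, 20 mm tall; not on any post
- parts_tray: bystander: low grey divided tray, 110 x 140 x 28 mm
- flux_jar: bystander: small closed jar, 48 mm across, 55 mm tall
Mind the look-alikes: they are no part of the job. Leave any turquoise look-alike of the post alone.

How it is judged:
On the way:
1. the upper nut has been run down until its washer bears on the lower nut (z of washer_foot in the frame of set_nut_top below 0.0016 m), for 0.1 s.
At the end, for the whole second after the job is handed in: the upper nut's washer bears on the lower nut (rim less than 1.6 mm off it); the nut has been tightened on over its washer by more than 0.08 rad, which takes about 0.5 N m, and stays so; the lower nut's corner is within 3 mm of where it was (about 10 degrees) (angle between the x axis of lock_nut and the x axis of nut_washer, either way round above 0.08 rad and z of washer_foot in the frame of set_nut_top below 0.0016 m and distance of set_nut_corner from where it was at the start of the episode below 0.003 m); the robot touches nothing.
It fails at once if the lower nut is turned: its corner moves more than 3 mm (distance of set_nut_corner from where it was at the start of the episode above 0.003 m).
It fails at once if a bystander is pushed more than 30 mm (distance of any of multimeter, wrench, screwdriver, weight, spare_nut, parts_tray, flux_jar from where it was at the start of the episode above 0.03 m).
It also fails if it takes over 69 s, if anything falls off the work surface, if the arm or the gripper's body presses on something with over 40 N, if the wrist force passes 120 N, or if a joint passes its speed limit or range.

## Working session

There is one attempt and no reset: what is moved stays moved. The work goes in short steps, Python scripts to look and compute and a tool call to move; the robot and the scene stay as the last step left them, time stands still between calls to the robot, and variables do not carry over. Pictures are saved under pics/ and viewed, at most 13 in all, crops included, and the job is handed in when it is done.

Besides the shell and the picture viewer there is one more tool, called after "Emit:" as name(argument=value, ...) on one line, values as JSON. servo_tool: Moves the arm, as the interface text tells. Its arguments: {"type":"object","properties":{"rows":{"type":"array","items":{"type":"array","items":{"type":"array","items":{"type":"number"}}}},"squeeze":{"type":"number"}},"required":["rows"]}

```bash
mkdir -p pics
python3 - <<'E'
from station import manip
import cv2
for n in("scene","top"):
    i=manip.snapshot(n);cv2.imwrite(f"pics/{n}0.png",cv2.resize(i,(800,600),interpolation=cv2.INTER_CUBIC))
    c=manip.camera_info(n);print(n,c["K"],c["camera_from_world"])
print(manip.sense())
E
```

```text
scene [[467.91040446   0.         254.96281387]
 [  0.         467.91040446 194.24887092]
 [  0.           0.           1.        ]] [[-0.66613231  0.7458156   0.00518008  0.38904861]
 [ 0.53057215  0.47874395 -0.69949797 -0.25007707]
 [-0.52417644 -0.46320979 -0.71461581  1.42601981]
 [ 0.          0.          0.          1.        ]]
top [[422.58844667   0.         259.57961755]
 [  0.         422.58844667 194.71858082]
 [  0.           0.           1.        ]] [[ 1.32514185e-02 -9.99912074e-01  4.93455727e-04 -2.25887176e-02]
 [-9.98543784e-01 -1.32590914e-02 -5.22925151e-02  5.49378880e-01]
 [ 5.22944600e-02  2.00212853e-04 -9.98631689e-01  1.02974563e+00]
 [ 0.00000000e+00  0.00000000e+00  0.00000000e+00  1.00000000e+00]]
{'t': 0.1, 'q': array([-1.43648394e+00,  5.28363032e-01,  1.43377164e+00,  3.14412148e-05,
        1.18139338e+00, -1.78520957e-01]), 'qd': array([ 0.00115902, -0.00299867, -0.00378267, -0.00117334,  0.00037077,
       -0.00265139]), 'tau': array([-5.35605359e-04, -4.43305600e+01, -1.78586376e+01, -1.96919432e-04,
        3.92221511e-03,  6.01101206e-06]), 'tcp_pos': array([ 0.19228888, -0.59405287,  0.24943849]), 'tool_rot': array([ 9.87792303e-01,  1.55773648e-01,  3.59229187e-05, -9.67141278e-04]), 'force': array([1.06826496, 0.56224114, 0.11568431]), 'ft_torque': array([ 0.0485357 , -0.01406585,  0.05623554]), 'gripper_force': 0.0, 'finger_gap': 1.0020269979613758}
```

View pics/scene0.png

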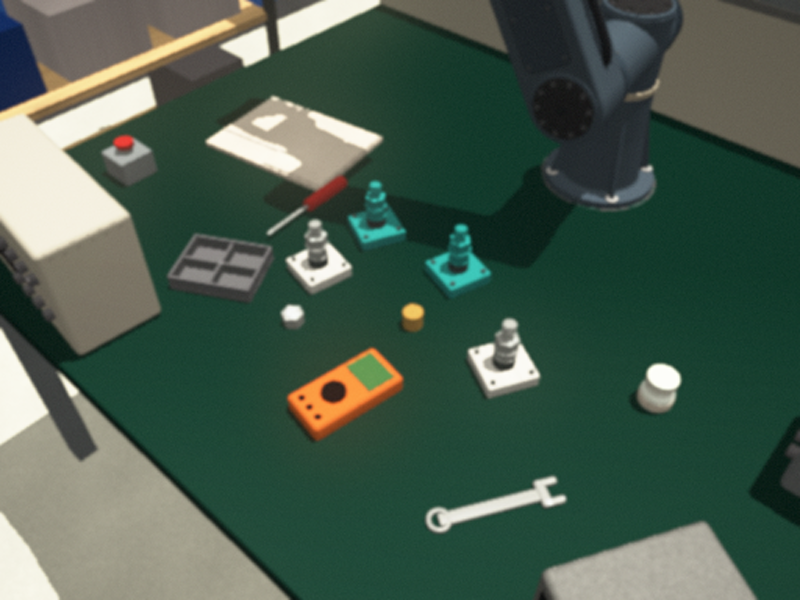

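View pics/top0.png

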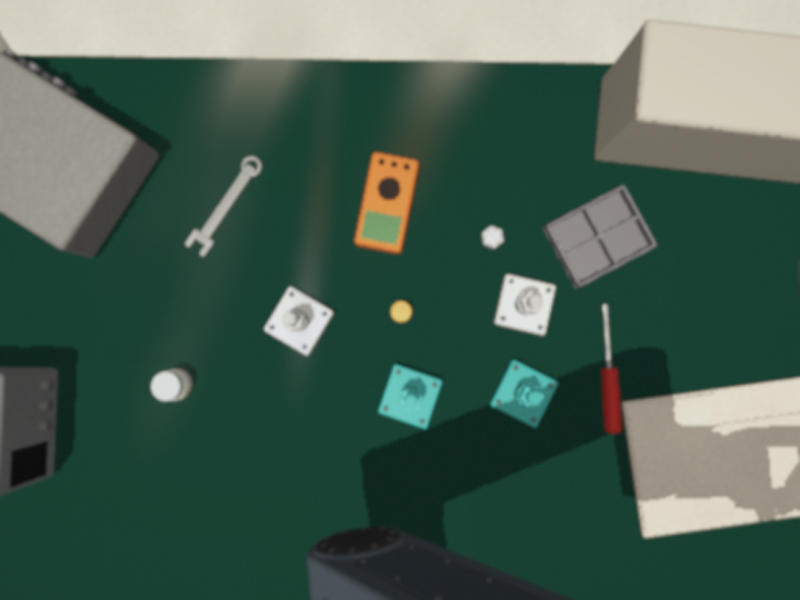

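Two pictures: candidates for the post are grey posts at scene (317,245) / top (525,303) and scene (506,350) / top (298,320); turquoise look-alikes at scene (376,210), (459,250) are excluded; the spare nut is at scene (292,316). I will crop both grey posts to find the one with a gap.

```bash
cat > h.py <<'E'
import numpy as np,cv2
from station import manip
def ray(n,u,v,z,c=None):
    c=c or manip.camera_info(n);K=c["K"];T=np.array(c["camera_from_world"])
    R=T[:3,:3];o=-R.T@T[:3,3];d=R.T@np.linalg.inv(K)@[u,v,1];return o+d*(z-o[2])/d[2]
def proj(n,p,c=None):
    c=c or manip.camera_info(n);T=np.array(c["camera_from_world"]);q=c["K"]@(T[:3,:3]@p+T[:3,3]);return q[:2]/q[2]
E
python3 - <<'E'
from h import *
i=manip.snapshot("scene")
s=.64
a=i[130:195,175:235];b=i[195:260,293:353]
f=lambda a:cv2.resize(a,(400,433),interpolation=cv2.INTER_CUBIC)
cv2.imwrite("pics/crop1.png",np.hstack([f(a),f(b)]))
for n,u,v,z in[("top",525,305,.022),("top",298,321,.022),("scene",318,265,.022),("scene",504,366,.022),("scene",315,225,.105),("scene",509,325,.105),("top",530,298,.105),("top",292,321,.105)]:print(n,u,v,ray(n,u*s,v*s,z))
E
```

```text
top 525 305 [ 0.55053753 -0.20274425  0.022     ]
top 298 321 [0.52069844 0.15299183 0.022     ]
scene 318 265 [ 0.56034657 -0.19953666  0.022     ]
scene 504 366 [0.52972969 0.15667322 0.022     ]
scene 315 225 [ 0.55756574 -0.2004677   0.105     ]
scene 509 325 [0.527695   0.15256893 0.105     ]
top 530 298 [ 0.55630899 -0.19491551  0.105     ]
top 292 321 [0.51852527 0.14812978 0.105     ]
```

View pics/crop1.png

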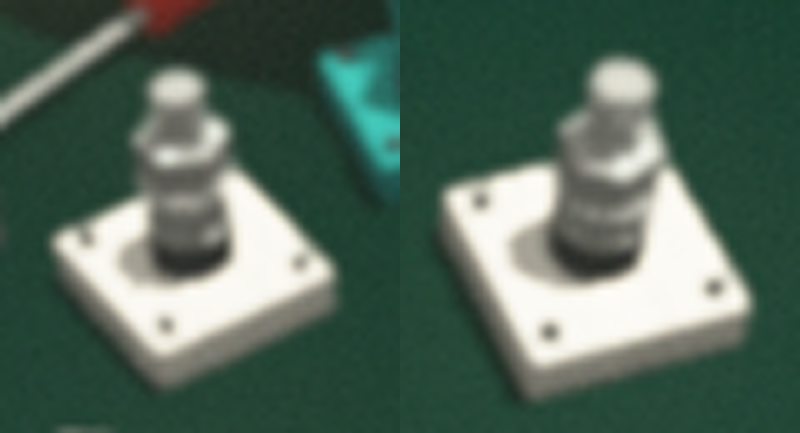

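Left grey post (scene 317,245) shows a dark neck between its nuts; the right one (506,350) shows nuts tight together. The target is about (0.556, -0.199). I'll check where the wrist camera sits, then move in.

Run:
```python
from h import *
c=manip.camera_info("wrist");s=manip.sense();T=c["camera_from_world"];R=T[:3,:3]
from scipy.spatial.transform import Rotation as Ro
Rt=Ro.from_quat(s["tool_rot"]).as_matrix()
print(c["K"],"cam in tool",Rt.T@(-R.T@T[:3,3]-s["tcp_pos"]),"\naxes",(R@Rt).round(3));print(Rt.round(3))
```

```text
[[337.46218144   0.         254.80437772]
 [  0.         337.46218144 198.51787954]
 [  0.           0.           1.        ]] cam in tool [ 0.0674509   0.00024525 -0.122708  ] 
axes [[-0.001  1.     0.   ]
 [-0.963 -0.001 -0.268]
 [-0.268 -0.001  0.963]]
[[ 0.951  0.308 -0.   ]
 [ 0.308 -0.951  0.002]
 [ 0.    -0.002 -1.   ]]
```

Emit:
servo_tool(rows=[[[0, 0, 0, 0.033, -0.0188, 0, 1], [0, 0, 0, 0.033, -0.0188, 0, 1], [0, 0, 0, 0.033, -0.0188, 0, 1], [0, 0, 0, 0.033, -0.0188, 0, 1], [0, 0, 0, 0.033, -0.0188, 0, 1], [0, 0, 0, 0.033, -0.0188, 0, 1], [0, 0, 0, 0.033, -0.0188, 0, 1], [0, 0, 0, 0.033, -0.0188, 0, 1]]])

```text
t: 0.82
tcp_pos: [0.3981, -0.3687, 0.2502]
tool_rot: [0.988, 0.156, -0.0, -0.0]
force: [1.0, -0.2, 0.1]
finger_gap: 1.002
gripper_force: 0.0
```

Emit:
servo_tool(rows=[[[0, 0, 0, 0.0338, -0.0188, 0, 1], [0, 0, 0, 0.0338, -0.0188, 0, 1], [0, 0, 0, 0.0338, -0.0188, 0, 1], [0, 0, 0, 0.0338, -0.0188, 0, 1], [0, 0, 0, 0.0338, -0.0188, 0, 1], [0, 0, 0, 0.0338, -0.0188, 0, 1], [0, 0, 0, 0, 0, 0, 1], [0, 0, 0, 0, 0, 0, 1]]])

```text
t: 1.48
tcp_pos: [0.5564, -0.1986, 0.2499]
tool_rot: [0.987, 0.158, -0.0, -0.0]
force: [-0.4, -0.5, 0.0]
finger_gap: 1.001
gripper_force: 0.0
```

Run:
```python
from h import *
s=manip.sense();print(s["tcp_pos"],s["tool_rot"],s["q"],s["force"],s["ft_torque"])
c=manip.camera_info("wrist");i=manip.snapshot("wrist");cv2.imwrite("pics/wfull.png",i)
for z in(.105,.082,.064,.056,.04): print(z,proj("wrist",np.array([.556,-.199,z]),c))
u,v=proj("wrist",np.array([.556,-.199,.08]),c).astype(int)
cr=i[v-75:v+75,u-100:u+100];print(u-100,v-75)
cv2.imwrite("pics/w1.png",cv2.resize(cr,(800,600),interpolation=cv2.INTER_CUBIC))
```

```text
[ 0.55639952 -0.19858684  0.24989798] [ 9.87451472e-01  1.57922460e-01 -2.78702175e-04 -9.51545678e-05] [-5.31733060e-01  4.81871292e-01  1.52101713e+00 -2.29224192e-04
  1.13925521e+00  7.21986476e-01] [-0.44799902 -0.45721209  0.04820934] [ 0.04362883 -0.01928174  0.00802724]
0.105 [255.12045282 190.82617944]
0.082 [255.11722183 184.4099331 ]
0.064 [255.11500977 180.01711691]
0.056 [255.11410282 178.21604547]
0.04 [255.11241276 174.8598378 ]
155 108
```

View pics/w1.png

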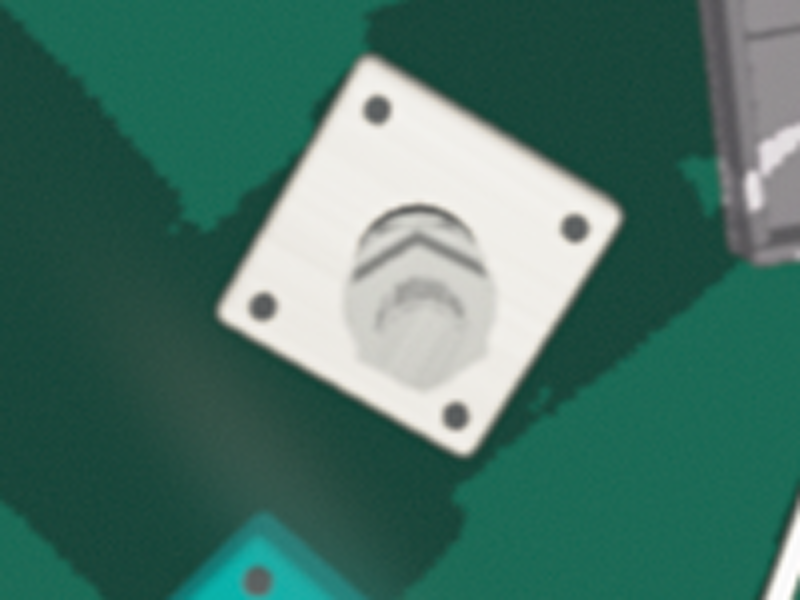

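The wrist crop shows the target nut's top face with corners at (422,238), (424,388), (352,275), (490,350), so a corner lies close to tool x and the jaw line is within ~3° of the flats. The axis is at crop ~(422,313).

Run:
```python
from h import *
w=lambda u,v,z:ray("wrist",155+u/4,108+v/4,z)
for u,v,z in[(422.5,313,.082),(422.5,313,.085),(419.5,258.5,.022)]:print(z,w(u,v,z))
c=manip.camera_info("scene");T=c["camera_from_world"];o=-T[:3,:3].T@T[:3,3]
a=np.array([.556,-.201,0]);d=(o-a)[:2];d/=np.linalg.norm(d);print("cam",o)
for z in(.022,.04,.056,.0625,.064,.066,.068,.082,.084,.086,.105):
  for r in(0,.010,.0155,.0185):
    p=a+[d[0]*r,d[1]*r,z];q=proj("scene",p,c);print(z,r,((q-[175,130])*6.667).round(0),end=' ')
  print()
i=manip.snapshot("scene");cv2.imwrite("pics/c2.png",cv2.resize(i[136:174,184:216],(640,760),interpolation=cv2.INTER_CUBIC)[80:680])
```

```text
0.082 [ 0.55490035 -0.2053947   0.082     ]
0.085 [ 0.55557083 -0.20512354  0.085     ]
0.022 [ 0.55528542 -0.20542922  0.022     ]
cam [1.13932776 0.4901107  0.84211258]
0.022 0 [196. 257.] 0.022 0.01 [197. 274.] 0.022 0.0155 [198. 284.] 0.022 0.0185 [199. 289.] 
0.04 0 [192. 222.] 0.04 0.01 [194. 239.] 0.04 0.0155 [195. 249.] 0.04 0.0185 [195. 254.] 
0.056 0 [189. 191.] 0.056 0.01 [191. 208.] 0.056 0.0155 [192. 218.] 0.056 0.0185 [192. 223.] 
0.0625 0 [188. 178.] 0.0625 0.01 [190. 195.] 0.0625 0.0155 [191. 205.] 0.0625 0.0185 [191. 210.] 
0.064 0 [188. 175.] 0.064 0.01 [189. 192.] 0.064 0.0155 [190. 202.] 0.064 0.0185 [191. 207.] 
0.066 0 [187. 171.] 0.066 0.01 [189. 188.] 0.066 0.0155 [190. 198.] 0.066 0.0185 [190. 203.] 
0.068 0 [187. 167.] 0.068 0.01 [189. 184.] 0.068 0.0155 [189. 194.] 0.068 0.0185 [190. 199.] 
0.082 0 [184. 138.] 0.082 0.01 [186. 156.] 0.082 0.0155 [187. 165.] 0.082 0.0185 [187. 171.] 
0.084 0 [184. 134.] 0.084 0.01 [185. 152.] 0.084 0.0155 [186. 161.] 0.084 0.0185 [187. 166.] 
0.086 0 [183. 130.] 0.086 0.01 [185. 147.] 0.086 0.0155 [186. 157.] 0.086 0.0185 [186. 162.] 
0.105 0 [179.  91.] 0.105 0.01 [181. 108.] 0.105 0.0155 [182. 118.] 0.105 0.0185 [183. 123.]
```

View pics/c2.png

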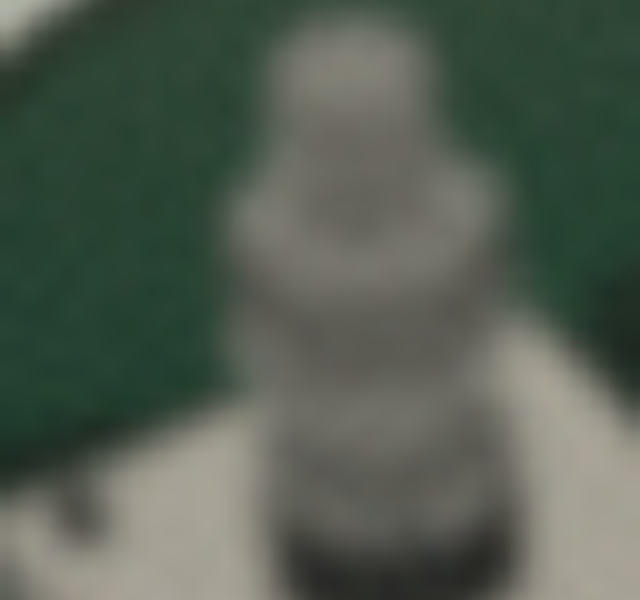

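The crop shows the upper nut's top edge at z≈0.083–0.084, so its underside is near 0.065. Next I turn back a half turn, which gives wrist travel for the clockwise run and a second view that cancels the camera mount error.

Emit:
servo_tool(rows=[[[0, 0, -7.1, 0, 0, 0, 1], [0, 0, -7.1, 0, 0, 0, 1], [0, 0, -7.1, 0, 0, 0, 1], [0, 0, -7.1, 0, 0, 0, 1], [0, 0, -7.1, 0, 0, 0, 1], [0, 0, -7.1, 0, 0, 0, 1], [0, 0, -7.1, 0, 0, 0, 1], [0, 0, -7.1, 0, 0, 0, 1]]])

```text
t: 2.25
tcp_pos: [0.5542, -0.2024, 0.2502]
tool_rot: [0.794, 0.608, -0.0, -0.0]
force: [0.8, -0.3, -0.7]
finger_gap: 0.999
gripper_force: 0.0
```

Emit:
servo_tool(rows=[[[0, 0, -7.1, 0, 0, 0, 1], [0, 0, -7.1, 0, 0, 0, 1], [0, 0, -7.1, 0, 0, 0, 1], [0, 0, -7.1, 0, 0, 0, 1], [0, 0, -7.1, 0, 0, 0, 1], [0, 0, -7.1, 0, 0, 0, 1], [0, 0, -7.1, 0, 0, 0, 1], [0, 0, -7.1, 0, 0, 0, 1]]])

```text
t: 2.92
tcp_pos: [0.5542, -0.2024, 0.2502]
tool_rot: [0.409, 0.912, -0.0, -0.0]
force: [0.1, 0.5, 0.2]
finger_gap: 1.0
gripper_force: 0.0
```

Emit:
servo_tool(rows=[[[0, 0, -7.1, 0, 0, 0, 1], [0, 0, -7.1, 0, 0, 0, 1], [0, 0, -7.1, 0, 0, 0, 1], [0, 0, -7.1, 0, 0, 0, 1], [0, 0, -7.1, 0, 0, 0, 1], [0, 0, -7.1, 0, 0, 0, 1], [0, 0, -7.1, 0, 0, 0, 1], [0, 0, -7.1, 0, 0, 0, 1]]])

```text
t: 3.58
tcp_pos: [0.5542, -0.2024, 0.2503]
tool_rot: [-0.074, 0.997, 0.0, -0.0]
force: [0.1, -1.1, -0.6]
finger_gap: 1.005
gripper_force: 0.0
```

Emit:
servo_tool(rows=[[[0, 0, -7.1, 0, 0, 0, 1], [0, 0, -5.5, 0, 0, 0, 1], [0, 0, 0, 0, 0, 0, 1], [0, 0, 0, 0, 0, 0, 1]]])

```text
t: 3.92
tcp_pos: [0.5546, -0.2019, 0.2503]
tool_rot: [-0.179, 0.984, 0.0, -0.0]
force: [-0.6, -0.3, -0.7]
finger_gap: 0.997
gripper_force: 0.0
```

Run:
```python
from h import *
s=manip.sense();print(s["tcp_pos"],s["tool_rot"],s["q"],s["force"],s["ft_torque"])
c=manip.camera_info("wrist");np.save("c2.npy",c,allow_pickle=True);i=manip.snapshot("wrist")
u,v=proj("wrist",np.array([.556,-.203,.06]),c).astype(int)
print(u-80,v-60)
cv2.imwrite("pics/w2.png",cv2.resize(i[v-60:v+60,u-80:u+80],(800,600),interpolation=cv2.INTER_CUBIC))
```

```text
[ 0.55455625 -0.20192924  0.25030982] [-1.79138176e-01  9.83823900e-01  4.53162164e-05 -2.13548272e-04] [-5.38309095e-01  4.80530231e-01  1.52220592e+00 -2.34368846e-04
  1.13923771e+00 -2.46922813e+00] [-0.62163761 -0.26370893 -0.70097091] [ 0.0107619   0.00825243 -0.02789565]
173 120
```

View pics/w2.png

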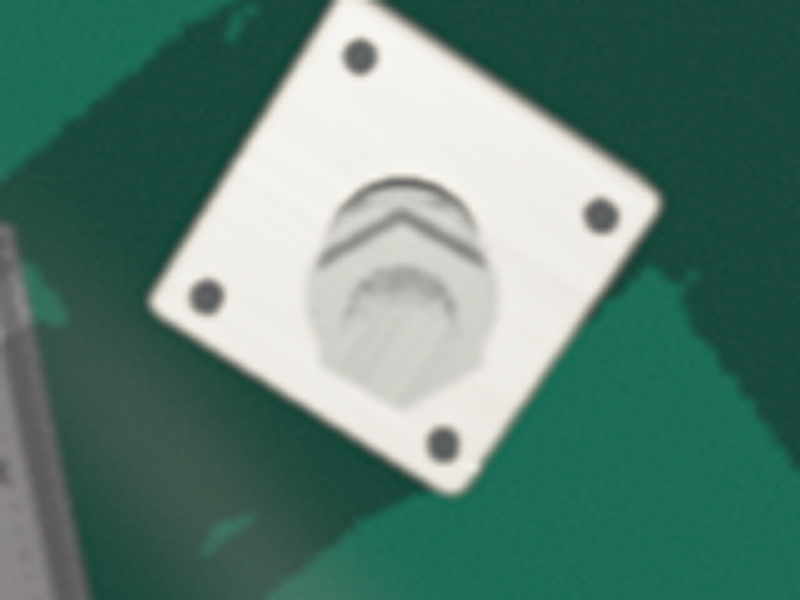

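Now the nut's corners are at (402,213) and (402,408), vertical, so the jaws are square to the flats. The axis is at crop (402,311).

Run:
```python
from h import *
s=manip.sense();print(s["tcp_pos"])
from scipy.spatial.transform import Rotation as Ro
R=Ro.from_quat(s["tool_rot"]).as_matrix()
for u,v,z in[(402,311,.083),(406,250,.022)]:
  p=ray("wrist",173+u/5,120+v/5,z);print(z,p)
  for a in(np.array([.5551,-.2053,.083]),):
    m=(p+a)/2;print("mean",m,"tool shift",R.T@(m-s["tcp_pos"]))
```

```text
[ 0.55473198 -0.2016969   0.25029115]
0.083 [ 0.55288998 -0.20381174  0.083     ]
mean [ 0.55399499 -0.20455587  0.083     ] tool shift [ 0.00164579 -0.00243924  0.16729133]
0.022 [ 0.55328121 -0.20298338  0.022     ]
mean [ 0.5541906  -0.20414169  0.0525    ] tool shift [ 0.00130692 -0.00212523  0.19779127]
```

Emit:
servo_tool(rows=[[[0, 0, 0, 0.0015, -0.0023, 0.03, 1], [0, 0, 0, 0, 0, 0.04, 1], [0, 0, 0, 0, 0, 0.04, 1], [0, 0, 0, 0, 0, 0.03, 1], [0, 0, 0, 0, 0, 0.0143, 1], [0, 0, 0, 0, 0, 0.008, 1], [0, 0, 0, 0, 0, 0, 1], [0, 0, 0, 0, 0, 0, 1]]])

```text
t: 4.63
tcp_pos: [0.5553, -0.2038, 0.0884]
tool_rot: [-0.181, 0.983, -0.0, 0.0]
force: [0.5, 0.2, 0.2]
finger_gap: 0.998
gripper_force: 0.0
```

Emit:
servo_tool(rows=[[[0, 0, 0, 0, 0, 0, -0.2], [0, 0, 0, 0, 0, 0, -0.2], [0, 0, 0, 0, 0, 0, -0.2], [0, 0, 0, 0, 0, 0, -0.2], [0, 0, 0, 0, 0, 0, -1], [0, 0, 0, 0, 0, 0, -1], [0, 0, 0, 0, 0, 0, -1], [0, 0, 0, 0, 0, 0, -1]]], squeeze=30)

```text
t: 5.3
tcp_pos: [0.5554, -0.2035, 0.0888]
tool_rot: [-0.182, 0.983, -0.0, 0.001]
force: [-0.4, -0.0, 6.2]
finger_gap: 0.338
gripper_force: 35.2
```

Run:
```python
from h import *
s=manip.sense();print({k:s[k] for k in("t","q","tcp_pos","tool_rot","force","ft_torque","finger_gap","gripper_force")})
i=manip.snapshot("scene");cv2.imwrite("pics/c3.png",cv2.resize(i[110:200,150:270],(800,600),interpolation=cv2.INTER_CUBIC))
```

```text
{'t': 5.3, 'q': array([-5.39967852e-01,  7.04437552e-01,  1.64194106e+00, -7.78627859e-06,
        7.93804855e-01, -2.47592483e+00]), 'tcp_pos': array([ 0.55538412, -0.20347915,  0.08883149]), 'tool_rot': array([-1.81570248e-01,  9.83377724e-01, -4.68029601e-04,  5.26694207e-04]), 'force': array([-0.38548981, -0.03624364,  6.22436819]), 'ft_torque': array([0.07510876, 0.12633722, 0.01033855]), 'finger_gap': 0.33786607699935206, 'gripper_force': 35.249701214488596}
```

View pics/c3.png

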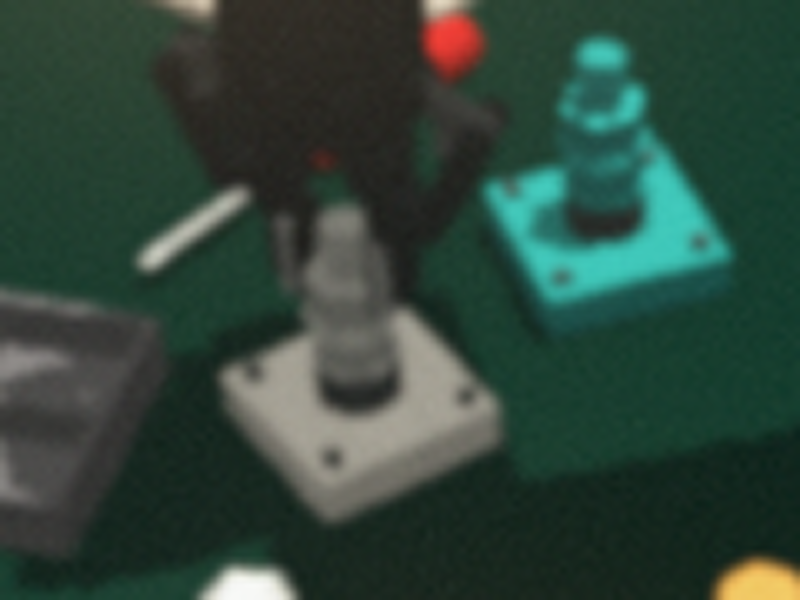

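The jaws hold the flats (opening ≈ 29 mm) and the lower nut is clear below the tips. I'll run down with a light grip, which also limits the torque, and read the torque after each stroke.

Emit:
servo_tool(rows=[[[0, 0, 4, 0, 0, 7e-05, -1], [0, 0, 7.1, 0, 0, 0.00012, -1], [0, 0, 7.1, 0, 0, 0.00012, -1], [0, 0, 7.1, 0, 0, 0.00012, -1], [0, 0, 7.1, 0, 0, 0.00012, -1], [0, 0, 7.1, 0, 0, 0.00012, -1], [0, 0, 7.1, 0, 0, 0.00012, -1], [0, 0, 0, 0, 0, 0, -1]]], squeeze=20)

```text
t: 6.02
tcp_pos: [0.5553, -0.204, 0.0881]
tool_rot: [0.224, 0.975, -0.001, 0.001]
force: [-1.2, -0.9, 5.9]
finger_gap: 0.341
gripper_force: 35.3
```

```bash
cat > s.py <<'E'
from h import *
s=manip.sense();print("t",s["t"],"q6 deg",np.degrees(s["q"][5]).round(2),"tau6",s["tau"][5].round(3),"F",s["force"].round(2),"M",s["ft_torque"].round(3),"gap",round(s["finger_gap"],3),"gf",round(s["gripper_force"],1),"tcp",s["tcp_pos"].round(4),"yaw",np.degrees(2*np.arctan2(s["tool_rot"][1],s["tool_rot"][0])).round(2))
E
python3 s.py
```

```text
t 6.0167 q6 deg -95.02 tau6 0.549 F [-1.21 -0.89  5.94] M [-0.238  0.201 -0.097] gap 0.341 gf 35.3 tcp [ 0.5553 -0.204   0.0881] yaw 154.1
```

Emit:
servo_tool(rows=[[[0, 0, 7.1, 0, 0, 0.00012, -1], [0, 0, 7.1, 0, 0, 0.00012, -1], [0, 0, 7.1, 0, 0, 0.00012, -1], [0, 0, 7.1, 0, 0, 0.00012, -1], [0, 0, 7.1, 0, 0, 0.00012, -1], [0, 0, 7.1, 0, 0, 0.00012, -1], [0, 0, 7.1, 0, 0, 0.00012, -1]]])

```text
t: 6.6
tcp_pos: [0.5549, -0.2044, 0.0872]
tool_rot: [0.613, 0.79, -0.001, 0.001]
force: [-1.2, -2.2, 6.1]
finger_gap: 0.341
gripper_force: 35.3
```

```bash
python3 s.py
```

```text
t 6.6 q6 deg -45.23 tau6 -0.91 F [-1.23 -2.22  6.13] M [-0.381  0.44   0.025] gap 0.341 gf 35.3 tcp [ 0.5549 -0.2044  0.0872] yaw 104.34
```

Emit:
servo_tool(rows=[[[0, 0, 7.1, 0, 0, 0.00012, -1], [0, 0, 7.1, 0, 0, 0.00012, -1], [0, 0, 7.1, 0, 0, 0.00012, -1], [0, 0, 7.1, 0, 0, 0.00012, -1], [0, 0, 7.1, 0, 0, 0.00012, -1], [0, 0, 7.1, 0, 0, 0.00012, -1]]])

```text
t: 7.1
tcp_pos: [0.5544, -0.2043, 0.0865]
tool_rot: [0.858, 0.513, -0.001, 0.001]
force: [-2.4, -2.7, 6.9]
finger_gap: 0.339
gripper_force: 35.4
```

```bash
python3 s.py
```

```text
t 7.1 q6 deg -2.63 tau6 -0.911 F [-2.41 -2.74  6.9 ] M [-0.451  0.677  0.097] gap 0.339 gf 35.4 tcp [ 0.5544 -0.2043  0.0865] yaw 61.75
```

Emit:
servo_tool(rows=[[[0, 0, 0, 0, 0, 0, -1], [0, 0, 0, 0, 0, 0, -1]]])

```text
t: 7.27
tcp_pos: [0.5544, -0.2043, 0.0865]
tool_rot: [0.857, 0.515, -0.001, 0.0]
force: [-3.6, -2.6, 6.8]
finger_gap: 0.339
gripper_force: 35.4
```

```bash
python3 s.py
```

```text
t 7.2667 q6 deg -2.94 tau6 -0.012 F [-3.6  -2.6   6.75] M [-0.467  0.606 -0.088] gap 0.339 gf 35.4 tcp [ 0.5544 -0.2043  0.0865] yaw 62.04
```

Emit:
servo_tool(rows=[[[0, 0, 7.1, 0, 0, 0.00012, -1], [0, 0, 7.1, 0, 0, 0.00012, -1], [0, 0, 7.1, 0, 0, 0.00012, -1], [0, 0, 7.1, 0, 0, 0.00012, -1], [0, 0, 7.1, 0, 0, 0.00012, -1], [0, 0, 7.1, 0, 0, 0.00012, -1], [0, 0, 7.1, 0, 0, 0.00012, -1]]])

```text
t: 7.85
tcp_pos: [0.554, -0.2038, 0.0856]
tool_rot: [0.994, 0.105, -0.001, 0.0]
force: [-3.6, -1.6, 7.4]
finger_gap: 0.337
gripper_force: 35.5
```

```bash
python3 s.py
```

```text
t 7.85 q6 deg 47.07 tau6 -0.914 F [-3.56 -1.62  7.43] M [-0.247  0.694  0.101] gap 0.337 gf 35.5 tcp [ 0.554  -0.2038  0.0856] yaw 12.03
```

Emit:
servo_tool(rows=[[[0, 0, 4, 0, 0, 7e-05, -1], [0, 0, 4, 0, 0, 7e-05, -1], [0, 0, 4, 0, 0, 7e-05, -1]]])

```text
t: 8.1
tcp_pos: [0.554, -0.2037, 0.0854]
tool_rot: [1.0, 0.002, -0.001, 0.0]
force: [-2.4, -0.6, 7.7]
finger_gap: 0.337
gripper_force: 35.5
```

```bash
python3 s.py
```

```text
t 8.1 q6 deg 58.92 tau6 -0.492 F [-2.44 -0.64  7.71] M [-0.183  0.654  0.083] gap 0.337 gf 35.5 tcp [ 0.554  -0.2037  0.0854] yaw 0.18
```

Emit:
servo_tool(rows=[[[0, 0, 5, 0, 0, 8e-05, -1], [0, 0, 5, 0, 0, 8e-05, -1], [0, 0, 3, 0, 0, 5e-05, -1]]])

```text
t: 8.35
tcp_pos: [0.554, -0.2035, 0.0852]
tool_rot: [0.994, -0.112, -0.001, 0.0]
force: [-2.6, -1.7, 7.7]
finger_gap: 0.339
gripper_force: 35.5
```

```bash
python3 s.py
```

```text
t 8.35 q6 deg 71.94 tau6 -0.181 F [-2.6  -1.7   7.68] M [-0.127  0.598  0.064] gap 0.339 gf 35.5 tcp [ 0.554  -0.2035  0.0852] yaw -12.84
```

Emit:
servo_tool(rows=[[[0, 0, 5, 0, 0, 8e-05, -1], [0, 0, 5, 0, 0, 8e-05, -1], [0, 0, 3, 0, 0, 5e-05, -1]]])

```text
t: 8.6
tcp_pos: [0.5541, -0.2034, 0.085]
tool_rot: [0.975, -0.224, -0.001, 0.0]
force: [-2.9, -0.8, 8.3]
finger_gap: 0.339
gripper_force: 35.5
```

```bash
python3 s.py
```

```text
t 8.6 q6 deg 84.94 tau6 -0.182 F [-2.92 -0.79  8.29] M [-0.067  0.568  0.021] gap 0.339 gf 35.5 tcp [ 0.5541 -0.2034  0.085 ] yaw -25.85
```

Emit:
servo_tool(rows=[[[0, 0, 5, 0, 0, 8e-05, -1], [0, 0, 5, 0, 0, 8e-05, -1], [0, 0, 3, 0, 0, 5e-05, -1]]])

```text
t: 8.85
tcp_pos: [0.5542, -0.2033, 0.0848]
tool_rot: [0.943, -0.333, -0.001, 0.0]
force: [-2.8, -0.9, 7.1]
finger_gap: 0.337
gripper_force: 35.5
```

```bash
python3 s.py
python3 - <<'E'
from h import *
i=manip.snapshot("scene");cv2.imwrite("pics/c4.png",cv2.resize(i[130:178,175:225],(600,576),interpolation=cv2.INTER_CUBIC))
E
```

```text
t 8.85 q6 deg 97.94 tau6 -0.182 F [-2.75 -0.92  7.06] M [0.027 0.461 0.047] gap 0.337 gf 35.5 tcp [ 0.5542 -0.2033  0.0848] yaw -38.85
```

View pics/c4.png

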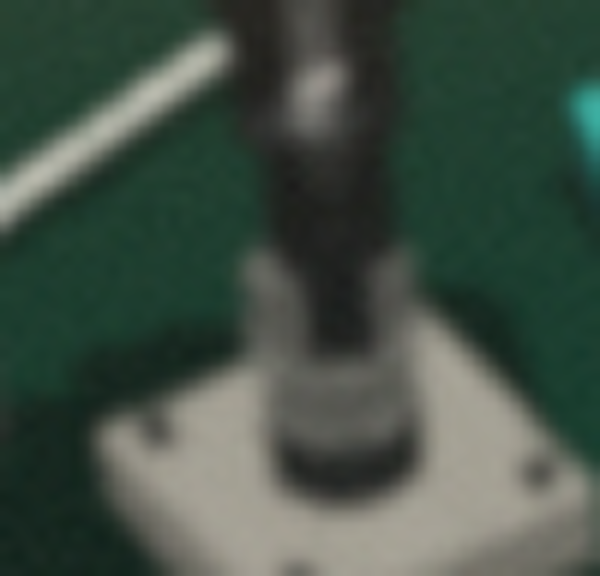

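The finger covers the nut's front, and the remaining gap can't be read at this scale, so I continue by torque.

Emit:
servo_tool(rows=[[[0, 0, 5, 0, 0, 8e-05, -1], [0, 0, 5, 0, 0, 8e-05, -1], [0, 0, 3, 0, 0, 5e-05, -1]]])

```text
t: 9.15
tcp_pos: [0.5543, -0.2032, 0.0846]
tool_rot: [0.899, -0.437, -0.001, 0.0]
force: [-2.9, -0.2, 7.8]
finger_gap: 0.343
gripper_force: 35.5
```

```bash
python3 s.py
```

```text
t 9.15 q6 deg 110.94 tau6 -0.183 F [-2.9  -0.18  7.84] M [0.083 0.399 0.068] gap 0.343 gf 35.5 tcp [ 0.5543 -0.2032  0.0846] yaw -51.86
```

Emit:
servo_tool(rows=[[[0, 0, 5, 0, 0, 8e-05, -1], [0, 0, 5, 0, 0, 8e-05, -1], [0, 0, 3, 0, 0, 5e-05, -1]]])

```text
t: 9.4
tcp_pos: [0.5544, -0.2031, 0.0843]
tool_rot: [0.844, -0.536, -0.001, 0.0]
force: [-2.7, 1.6, 8.0]
finger_gap: 0.338
gripper_force: 35.4
```

```bash
python3 s.py
```

```text
t 9.4 q6 deg 123.94 tau6 -0.182 F [-2.69  1.56  7.99] M [0.103 0.347 0.062] gap 0.338 gf 35.4 tcp [ 0.5544 -0.2031  0.0843] yaw -64.86
```

Emit:
servo_tool(rows=[[[0, 0, 5, 0, 0, 8e-05, -1], [0, 0, 5, 0, 0, 8e-05, -1], [0, 0, 3, 0, 0, 5e-05, -1]]])

```text
t: 9.65
tcp_pos: [0.5545, -0.203, 0.0842]
tool_rot: [0.778, -0.628, -0.0, 0.0]
force: [-1.4, 0.9, 7.7]
finger_gap: 0.338
gripper_force: 35.4
```

```bash
python3 s.py
```

```text
t 9.65 q6 deg 136.94 tau6 -0.181 F [-1.36  0.92  7.65] M [0.197 0.352 0.02 ] gap 0.338 gf 35.4 tcp [ 0.5545 -0.203   0.0842] yaw -77.87
```

Emit:
servo_tool(rows=[[[0, 0, 0, 0, 0, 0, 0.3], [0, 0, 0, 0, 0, 0, 0.3], [0, 0, 0, 0, 0, 0, 0.3], [0, 0, 0, 0, 0, 0, 0.3], [0, 0, 0, 0, 0, 0, 0.3]]])

```text
t: 10.07
tcp_pos: [0.5548, -0.2032, 0.083]
tool_rot: [0.779, -0.627, -0.0, 0.0]
force: [0.1, -0.5, -0.1]
finger_gap: 0.652
gripper_force: 0.0
```

```bash
python3 s.py
python3 - <<'E'
from h import *
c=manip.camera_info("wrist");i=manip.snapshot("wrist")
u,v=proj("wrist",np.array([.5545,-.2035,.06]),c).astype(int)
print(u,v,[proj("wrist",np.array([.5545,-.2035,z]),c).round(0) for z in(.105,.078,.056)])
cv2.imwrite("pics/w3.png",i)
E
```

```text
t 10.0667 q6 deg 136.71 tau6 -0.003 F [ 0.15 -0.53 -0.06] M [-0.032 -0.017  0.016] gap 0.652 gf 0.0 tcp [ 0.5548 -0.2032  0.083 ] yaw -77.65
254 254 [array([255., 311.]), array([255., 273.]), array([255., 251.])]
```

View pics/w3.png

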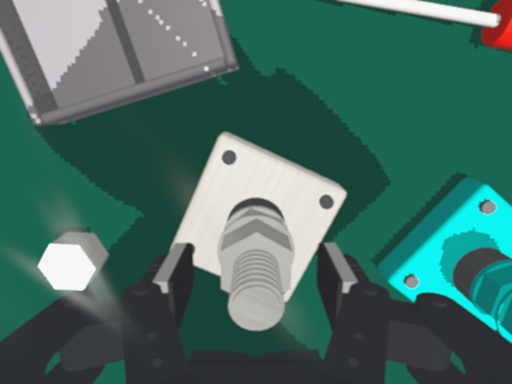

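The wrist picture shows the jaws clear either side of the nut, which is centred at (256,255) with a corner toward the camera. One enlarged crop will show the remaining gap.

Run:
```python
from h import *
from scipy.spatial.transform import Rotation as Ro
i=cv2.imread("pics/w3.png")
cv2.imwrite("pics/w3c.png",cv2.resize(i[185:275,196:316],(800,600),interpolation=cv2.INTER_CUBIC))
s=manip.sense();R=Ro.from_quat(s["tool_rot"]).as_matrix();a=np.array([.5545,-.2035,0])
f=lambda r,z:((proj("wrist",a+R[:,0]*r+[0,0,z])-[196,185])*6.667).round(0)
for n,r,z in[("top105",-.01,.105),("top105",.01,.105),("nuttop",.0173,.078),("nuttop",.0173,.08),("nuttop",.0173,.082),("nutbot",.0173,.06),("washer",.0185,.056),("washer",.0185,.058),("washer",.0185,.06),("washer",.0185,.062),("setnut15",.015,.056),("setnut17",.0173,.056),("setbot",.0173,.04),("sleeve",.017,.04),("sleeve",.017,.022)]:print(n,r,z,f(r,z))
```

```text
top105 -0.01 0.105 [ 394. 1005.]
top105 0.01 0.105 [394. 664.]
nuttop 0.0173 0.078 [393. 328.]
nuttop 0.0173 0.08 [393. 341.]
nuttop 0.0173 0.082 [393. 353.]
nutbot 0.0173 0.06 [393. 231.]
washer 0.0185 0.056 [393. 196.]
washer 0.0185 0.058 [393. 205.]
washer 0.0185 0.06 [393. 214.]
washer 0.0185 0.062 [393. 224.]
setnut15 0.015 0.056 [393. 243.]
setnut17 0.0173 0.056 [393. 212.]
setbot 0.0173 0.04 [393. 145.]
sleeve 0.017 0.04 [393. 149.]
sleeve 0.017 0.022 [393.  86.]
```

View pics/w3c.png

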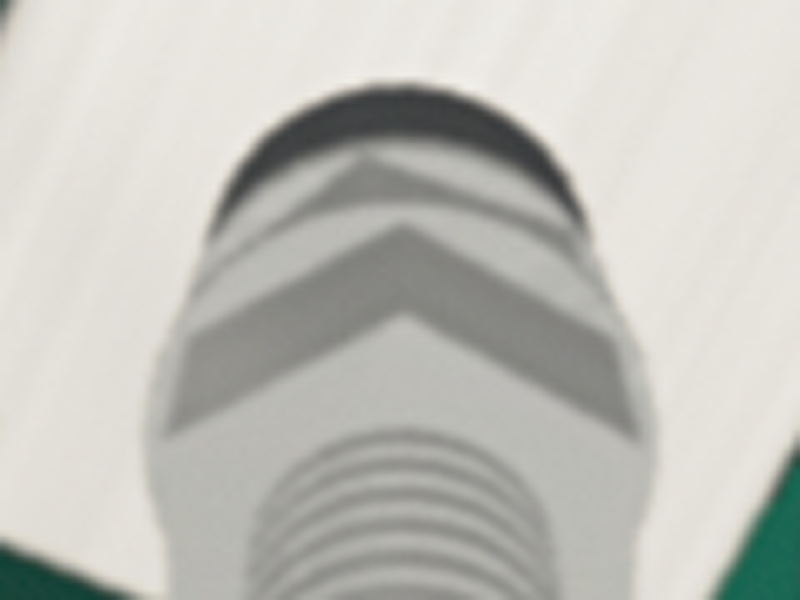

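The upper nut's side face runs rows 225–315 and the washer rim is at row 203, so its underside is at about z 0.059–0.060 and little gap is left. The jaws' height is fine. Turning back 240° to regrip.

Emit:
servo_tool(rows=[[[0, 0, -7.1, 0, 0, 0, 0.3], [0, 0, -7.1, 0, 0, 0, 0.3], [0, 0, -7.1, 0, 0, 0, 0.3], [0, 0, -7.1, 0, 0, 0, 0.3], [0, 0, -7.1, 0, 0, 0, 0.3], [0, 0, -7.1, 0, 0, 0, 0.3], [0, 0, -7.1, 0, 0, 0, 0.3], [0, 0, -7.1, 0, 0, 0, 0.3]]])

```text
t: 10.78
tcp_pos: [0.5549, -0.2032, 0.0832]
tool_rot: [0.984, -0.178, -0.0, -0.0]
force: [-0.3, 0.1, -0.2]
finger_gap: 0.646
gripper_force: 0.0
```

Emit:
servo_tool(rows=[[[0, 0, -7.1, 0, 0, 0, 0.3], [0, 0, -7.1, 0, 0, 0, 0.3], [0, 0, -7.1, 0, 0, 0, 0.3], [0, 0, -7.1, 0, 0, 0, 0.3], [0, 0, -7.1, 0, 0, 0, 0.3], [0, 0, -7.1, 0, 0, 0, 0.3], [0, 0, -7.1, 0, 0, 0, 0.3], [0, 0, -7.1, 0, 0, 0, 0.3]]])

```text
t: 11.45
tcp_pos: [0.5549, -0.2033, 0.0832]
tool_rot: [0.95, 0.311, -0.0, -0.0]
force: [1.0, 0.4, -0.8]
finger_gap: 0.654
gripper_force: 0.0
```

Emit:
servo_tool(rows=[[[0, 0, -7.1, 0, 0, 0, 0.3], [0, 0, -7.1, 0, 0, 0, 0.3], [0, 0, -7.1, 0, 0, 0, 0.3], [0, 0, -7.1, 0, 0, 0, 0.3], [0, 0, -7.1, 0, 0, 0, 0.3], [0, 0, -7.1, 0, 0, 0, 0.3], [0, 0, -7.1, 0, 0, 0, 0.3], [0, 0, -7.1, 0, 0, 0, 0.3]]])

```text
t: 12.12
tcp_pos: [0.5549, -0.2032, 0.0832]
tool_rot: [0.688, 0.726, -0.0, -0.0]
force: [0.6, -0.4, 0.5]
finger_gap: 0.649
gripper_force: 0.0
```

Emit:
servo_tool(rows=[[[0, 0, -7.1, 0, 0, 0, 0.3], [0, 0, -7.1, 0, 0, 0, 0.3], [0, 0, -7.1, 0, 0, 0, 0.3], [0, 0, -7.1, 0, 0, 0, 0.3], [0, 0, -7.1, 0, 0, 0, 0.3], [0, 0, -7.1, 0, 0, 0, 0.3], [0, 0, -7.1, 0, 0, 0, 0.3], [0, 0, -7.1, 0, 0, 0, 0.3]]])

```text
t: 12.78
tcp_pos: [0.5549, -0.2033, 0.0832]
tool_rot: [0.26, 0.966, 0.0, -0.0]
force: [-0.1, -0.6, 0.5]
finger_gap: 0.653
gripper_force: 0.0
```

Emit:
servo_tool(rows=[[[0, 0, -7.1, 0, 0, 0, 0.3], [0, 0, -5.5, 0, 0, 0, 0.3], [0, 0, 0, 0, 0, 0, 0.3], [0, 0, 0, 0, 0, 0, 0.3]]])

```text
t: 13.12
tcp_pos: [0.5549, -0.2032, 0.0832]
tool_rot: [0.157, 0.988, 0.0, -0.0]
force: [0.4, -0.1, -0.1]
finger_gap: 0.647
gripper_force: 0.0
```

```bash
python3 s.py
```

```text
t 13.1167 q6 deg -102.93 tau6 -0.077 F [ 0.36 -0.11 -0.07] M [-0.042 -0.007  0.024] gap 0.647 gf 0.0 tcp [ 0.5549 -0.2032  0.0832] yaw 161.98
```

Regrip with a firm squeeze and continue.

Emit:
servo_tool(rows=[[[0, 0, 0, 0, 0, 0, -0.2], [0, 0, 0, 0, 0, 0, -0.2], [0, 0, 0, 0, 0, 0, -0.2], [0, 0, 0, 0, 0, 0, -1], [0, 0, 0, 0, 0, 0, -1], [0, 0, 0, 0, 0, 0, -1]]], squeeze=60)

```text
t: 13.62
tcp_pos: [0.5549, -0.2037, 0.0837]
tool_rot: [0.156, 0.988, -0.0, 0.0]
force: [-2.3, -1.2, 2.7]
finger_gap: 0.331
gripper_force: 61.7
```

```bash
python3 s.py
```

```text
t 13.6167 q6 deg -103.05 tau6 -0.034 F [-2.31 -1.16  2.67] M [-0.237  0.329 -0.076] gap 0.331 gf 61.7 tcp [ 0.5549 -0.2037  0.0837] yaw 162.11
```

Emit:
servo_tool(rows=[[[0, 0, 4, 0, 0, 7e-05, -1], [0, 0, 4, 0, 0, 7e-05, -1], [0, 0, 4, 0, 0, 7e-05, -1]]])

```text
t: 13.87
tcp_pos: [0.5549, -0.2037, 0.0835]
tool_rot: [0.259, 0.966, -0.0, 0.0]
force: [-2.6, -2.0, 3.8]
finger_gap: 0.326
gripper_force: 61.7
```

```bash
python3 s.py
```

```text
t 13.8667 q6 deg -90.87 tau6 -0.49 F [-2.63 -2.01  3.81] M [-0.274  0.285  0.039] gap 0.326 gf 61.7 tcp [ 0.5549 -0.2037  0.0835] yaw 149.95
```

Emit:
servo_tool(rows=[[[0, 0, 4, 0, 0, 7e-05, -1], [0, 0, 4, 0, 0, 7e-05, -1], [0, 0, 4, 0, 0, 7e-05, -1]]])

```text
t: 14.12
tcp_pos: [0.5549, -0.2037, 0.0833]
tool_rot: [0.359, 0.933, -0.0, 0.0]
force: [-2.7, -1.8, 3.8]
finger_gap: 0.332
gripper_force: 61.7
```

```bash
python3 s.py
```

```text
t 14.1167 q6 deg -78.87 tau6 -0.488 F [-2.68 -1.78  3.82] M [-0.333  0.321  0.101] gap 0.332 gf 61.7 tcp [ 0.5549 -0.2037  0.0833] yaw 137.95
```

Emit:
servo_tool(rows=[[[0, 0, 4, 0, 0, 7e-05, -1], [0, 0, 4, 0, 0, 7e-05, -1], [0, 0, 4, 0, 0, 7e-05, -1]]])

```text
t: 14.37
tcp_pos: [0.5548, -0.2037, 0.0831]
tool_rot: [0.454, 0.891, -0.0, 0.0]
force: [-2.4, -2.0, 3.4]
finger_gap: 0.328
gripper_force: 61.7
```

```bash
python3 s.py
```

```text
t 14.3667 q6 deg -66.87 tau6 -0.433 F [-2.45 -1.99  3.4 ] M [-0.31   0.309  0.19 ] gap 0.328 gf 61.7 tcp [ 0.5548 -0.2037  0.0831] yaw 125.95
```

Emit:
servo_tool(rows=[[[0, 0, 3, 0, 0, 5e-05, -1], [0, 0, 3, 0, 0, 5e-05, -1]]])

```text
t: 14.53
tcp_pos: [0.5549, -0.2038, 0.0831]
tool_rot: [0.499, 0.867, -0.001, 0.0]
force: [-1.5, -0.7, 4.2]
finger_gap: 0.326
gripper_force: 61.8
```

```bash
python3 s.py
```

```text
t 14.5333 q6 deg -61.02 tau6 0.259 F [-1.46 -0.7   4.18] M [-0.24   0.275  0.667] gap 0.326 gf 61.8 tcp [ 0.5549 -0.2038  0.0831] yaw 120.16
```

Torque has jumped to about 0.67, so the washer bears. I hold still to read it again.

Emit:
servo_tool(rows=[[[0, 0, 0, 0, 0, 0, -1]]])

```text
t: 14.62
tcp_pos: [0.5548, -0.2038, 0.0831]
tool_rot: [0.498, 0.867, -0.001, 0.0]
force: [-2.5, -1.2, 4.1]
finger_gap: 0.331
gripper_force: 61.8
```

```bash
python3 s.py
```

```text
t 14.6167 q6 deg -61.1 tau6 0.842 F [-2.5  -1.17  4.09] M [-0.362  0.412  0.564] gap 0.331 gf 61.8 tcp [ 0.5548 -0.2038  0.0831] yaw 120.23
```

Emit:
servo_tool(rows=[[[0, 0, 0, 0, 0, 0, -1]]])

```text
t: 14.7
tcp_pos: [0.5549, -0.2037, 0.083]
tool_rot: [0.498, 0.867, -0.001, 0.0]
force: [-2.2, -2.7, 5.0]
finger_gap: 0.332
gripper_force: 61.9
```

```bash
python3 s.py
```

```text
t 14.7 q6 deg -61.19 tau6 0.554 F [-2.19 -2.66  4.97] M [-0.386  0.436  0.543] gap 0.332 gf 61.9 tcp [ 0.5549 -0.2037  0.083 ] yaw 120.3
```

Emit:
servo_tool(rows=[[[0, 0, 1, 0, 0, 2e-05, -1], [0, 0, 1, 0, 0, 2e-05, -1]]])

```text
t: 14.87
tcp_pos: [0.5549, -0.2037, 0.083]
tool_rot: [0.513, 0.858, -0.001, 0.0]
force: [-3.4, -1.7, 6.1]
finger_gap: 0.331
gripper_force: 61.9
```

```bash
python3 s.py
```

```text
t 14.8667 q6 deg -59.16 tau6 0.555 F [-3.42 -1.68  6.11] M [-0.419  0.463  0.685] gap 0.331 gf 61.9 tcp [ 0.5549 -0.2037  0.083 ] yaw 118.28
```

Emit:
servo_tool(rows=[[[0, 0, 0, 0, 0, 0, -1], [0, 0, 0, 0, 0, 0, -1]]])

```text
t: 15.03
tcp_pos: [0.5549, -0.2037, 0.083]
tool_rot: [0.513, 0.859, -0.001, 0.0]
force: [-2.6, -2.0, 5.3]
finger_gap: 0.331
gripper_force: 61.9
```

```bash
python3 s.py
```

```text
t 15.0333 q6 deg -59.2 tau6 0.655 F [-2.57 -2.02  5.31] M [-0.389  0.368  0.668] gap 0.331 gf 61.9 tcp [ 0.5549 -0.2037  0.083 ] yaw 118.31
```

The held torque is about 0.65, within the window. Releasing and rising.

Emit:
servo_tool(rows=[[[0, 0, 0, 0, 0, 0, 0.6], [0, 0, 0, 0, 0, 0, 0.6], [0, 0, 0, 0, 0, 0, 0.6], [0, 0, 0, 0, 0, 0, 0.6], [0, 0, 0, 0, 0, 0, 0.6]]])

```text
t: 15.45
tcp_pos: [0.5549, -0.2029, 0.0823]
tool_rot: [0.514, 0.858, 0.0, -0.0]
force: [-0.3, -0.5, -0.7]
finger_gap: 0.801
gripper_force: 0.0
```

Emit:
servo_tool(rows=[[[0, 0, 0, 0, 0, -0.015, 0.6], [0, 0, 0, 0, 0, -0.03, 0.6], [0, 0, 0, 0, 0, -0.035, 0.6], [0, 0, 0, 0, 0, -0.035, 0.6], [0, 0, 0, 0, 0, -0.035, 0.6], [0, 0, 0, 0, 0, -0.015, 0.6], [0, 0, 0, 0, 0, 0, 0.6], [0, 0, 0, 0, 0, 0, 0.6]]])

```text
t: 16.12
tcp_pos: [0.5552, -0.2032, 0.2483]
tool_rot: [0.514, 0.858, 0.0, 0.001]
force: [-0.8, -1.1, -0.9]
finger_gap: 0.798
gripper_force: 0.0
```

```bash
python3 s.py
python3 - <<'E'
from h import *
c=manip.camera_info("wrist");i=manip.snapshot("wrist")
u,v=proj("wrist",np.array([.5545,-.2035,.06]),c).astype(int)
cv2.imwrite("pics/w4.png",cv2.resize(i[max(v-45,0):v+45,u-60:u+60],(800,600),interpolation=cv2.INTER_CUBIC))
E
```

```text
t 16.1167 q6 deg -59.06 tau6 0.0 F [-0.8  -1.08 -0.94] M [-0.015  0.017  0.003] gap 0.798 gf 0.0 tcp [ 0.5552 -0.2032  0.2483] yaw 118.12
```

View pics/w4.png

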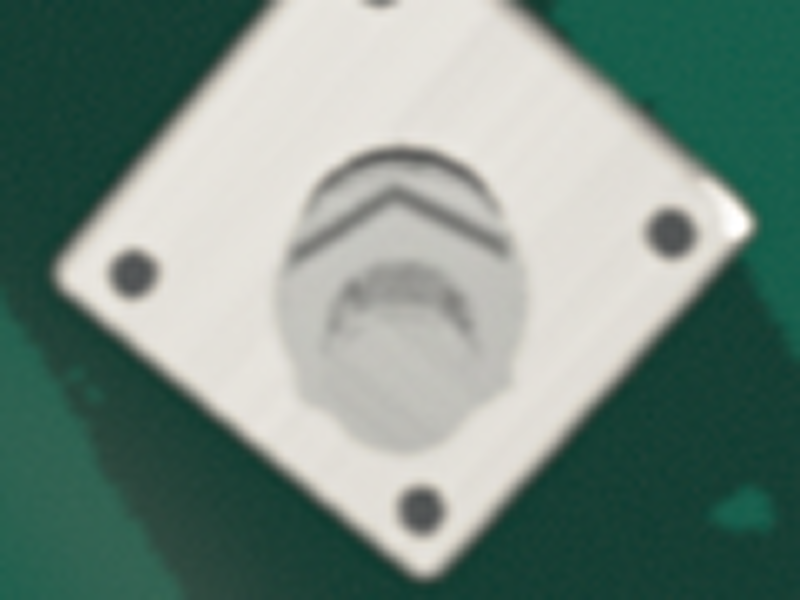

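The picture shows the nut down and still aligned where it was left, with its corner at (396,190) and the gripper clear. Handing in.

```bash
python3 -c "
from station import manip
print(manip.sign_off())"
```

```text
the job is handed in; nothing more can be done
None
```

I ran the upper nut down onto the lower nut and tightened it to about 0.65 N m by the wrist reading. I then released it, moved the arm clear and handed the job in at about 16 s. The judge returned no result, and I did not measure whether the lower nut moved.

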